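# Set up the sealing corner of a tea shop

### The arm

A 6-joint arm with a two-finger parallel gripper is mounted at the origin on the work surface. World frame = base frame: x ahead of the robot, y to its left, z up, the work surface at z = 0. Lengths are in m, angles in degrees, forces in N, time in s.
With the tool pointing down it reaches from about 0.35 to 0.875 m from the base axis. Payload 4.2 kg.
Tool frame: the origin (TCP) lies midway between the tips of the shut fingers; the grasp point (between the pads) lies 19 mm behind it; z points along the fingers, y is the line along which they close (so a half turn about z gives the same grasp; the last joint's range is limited). The gripper opens to 87 mm and grips with 3 to 60 N. Pads are 19 mm wide; open, the fingers measure 117 mm over their backs; the gripper's body (75 mm by 190 mm) begins 51 mm behind the grasp point.
Start: joints at [-60.585, 22.042, 0.453, 0, -68.411, -14.817], TCP at [0.158, -0.605, 0.223] pointing down, gripper open.
Joint ranges: [-179.83, 179.83], [-69.29, 118.12], [-61.27, 80.66], [-181.25, 117.63], [-171.15, -9.14], [-177.46, 177.46]. Speed limits (degrees/s): [159.86, 159.86, 180, 180, 180, 180].

### API

Orientations are given as [roll, pitch, yaw] about the fixed x, y, z axes, in that order (R = Rz(yaw) Ry(pitch) Rx(roll)).
In Python, from workcell import env gives the robot as it stands. The module is installed in compiled form; this text tells all that it offers. Calls block until the motion is done:
- env.goto(position, orientation): joint-space move of the TCP to a pose.
- env.move_straight(position, rotation=None, rate=0.15, force_limit=None): straight line of the TCP; rotation=None keeps the orientation; rate is the mean speed in m/s. With force_limit (N) it stops when the force on the tool has changed by that much, and returns True; else False.
- env.set_joints(angles): joint-space move.
- env.gripper_to(opening, grasp_force=None): opening from 0.0 (shut) to 1.0 (fully open); grasp_force is the grip in N (None keeps the last); returns when the fingers have stopped.
- env.dwell(seconds).
- env.inverse_kinematics(position, orientation): joint angles nearest the present ones, or None.
- env.read_state(): the state.
- env.grab_frame(name): name is "side" or "top"; returns a dict with "image" (400x640x3 uint8, blue, green, red), "fx", "fy", "cx", "cy" (pixels), "position" and "orientation" of the camera in the world. Camera axes: x right, y up, looking along -z (the intrinsics and any distortion apply to the point x, -y, -z); pixel columns grow to the right and rows downward; lengths in m; the calibration is good to about 2 mm. A picture is of the moment at which its call begins. There is no depth.
A pose or a line that the arm cannot do raises env.Unreachable and nothing moves.
- env.close_job(): hands the job in; it is judged then, once.
Trained networks look in a picture, given as the dict that the camera call returned (one of the last four; its "shot" number tells which), for a name from the list of things; names that differ only in an ending like _2 or _b are one class to them, and where a whole thing is asked for, a point or a joint stands for the part that bears it (a point fixed in the world has none). Each returns a list of dicts, best first, with "score" (0 to 1); they miss things now and then, are a little off and sometimes report something else, mostly with a low value. They report only what shows in the picture. A call takes as long as a camera call. They do not tell look-alikes from the thing itself.
- env.search_frame(picture, thing): "xyz" ([x, y, z] in m, in world coordinates, good to about 4 mm: the middle of the surface that is visible of it).
- env.trace(picture, thing): "mask" (400x640 bool, what is visible of it).
The state is a dict: "clock": time; "joint_positions": joint angles; "qvel": joint speeds; "joint_torque": joint torques, N m; "position": TCP position; "tool_rot": TCP orientation; "force": force on the tool from outside, world axes, zero at the start; "wrist_torque": the same for the moment, N m; "opening": opening from 0.0 (shut) to 1.0 (fully open); "finger_force": force on a finger pad.
Only numpy, scipy, OpenCV 4.12 (cv2) and the standard library are available. Lean on these libraries where they do the work, as an engineer would, in place of code of your own. Each camera call takes 0.05 s, during which the arm holds its last target. There are 200 camera calls.

### The job

Set up the sealing corner: drop both flat black rings into the round steel well so they lie flat in one column, the ring with the large hole at the bottom and the one with the small hole on top of it. Stand the large canister on the counter midway between the well and the straw box, with the small tin upright on the middle of its lid, and stand the steel measure upright in front of the middle of the straw box's cut-down side, squarely out from it, leaving a gap of 4 cm. Let go of everything, and leave the two upside-down clear cups standing where they are.

Things in the scene. Friction and masses are not known exactly. Their poses are not given: they have to be found in the camera images.
- well: round cup well of a sealing machine, steel, fixed to the counter: a short upright tube on a 96 mm square, 4 mm thick plate. Rim 30 mm above the counter, inner floor 4 mm above the counter, bore 51 mm across, flaring to about 63 mm at the rim in the top 7 mm; outer diameter 72 mm at the rim. Origin: centre of the underside, on the counter; z up.
- straw_box: low wooden box of paper straws, fixed, 80 mm deep (its x) by 110 mm wide (its y) and 50 mm high; the long side at its -x, which looks roughly towards the robot, is cut down to 18 mm. Origin: centre of the underside, on the counter; x points from the cut-down side to the back, z up. The well and the straw box stand 320 mm apart (centre to centre), either one on the left.
- wide_ring_mid (a point): flat black plastic spacer ring with the LARGE hole: 46 mm outside, hole 28 mm, 14 mm thick, about 30 g. Point: its centre, half-way up; lies flat on the counter at the start, loose; either face may be up. 46 mm outside leaves 2.5 mm all round in the well.
- narrow_ring_mid (a point): flat black plastic ring with the SMALL hole: 46 mm outside, hole 12 mm, 10 mm thick, about 30 g. Point: its centre, half-way up; lies flat on the counter at the start, loose; either face may be up.
- canister_mid (a point): large round tea canister, dark steel with an aluminium lid, 60 mm across, 90 mm high, flat top, about 0.3 kg. Point: its centre, 45 mm above its foot; z up, its own z axis is its axis of symmetry; standing upright at the start, loose.
- tin_mid (a point): small round tin, dark steel with an aluminium lid, 42 mm across, 50 mm high, about 0.1 kg. Point: its centre, 25 mm above its foot; z up, its own z axis is its axis of symmetry; standing upright at the start, loose.
- measure_mid (a point): slim bright steel bar measure, 80 mm high, 42 mm across, with a narrow waist (24 mm) 26 mm above its foot; straight-sided 42 mm cylinder from 34 mm up to the top; about 0.12 kg. Point: its centre, 40 mm above its foot; z up, its own z axis is its axis of symmetry; standing upright at the start, loose.
- cup_a_mid (a point): clear plastic drinks cup standing upside down beyond the well and box, 120 mm high, 90 mm across at the counter, 72 mm at the top; light and loose. Point: its centre, 60 mm up.
- cup_b_mid (a point): a second such upside-down cup, at the robot's left, same sizes. Point: its centre, 60 mm up.
There are look-alikes about, which are no part of the job. Leave any turquoise look-alike of the straw_box alone. What is shaped like the part that bears wide_ring_mid but turquoise is not meant.

How it is judged (in metres and radians):
At the end, for the whole second after the job is handed in: Rings flat in the well, large-holed below, 6 mm of its axis; canister upright, 18 mm of midway along and across; tin upright on it, axes within 12 mm; measure upright, 22 to 58 mm clear of the cut-down face, 18 mm of its middle; upright 0.1 rad, heights 4 mm; released, at rest (horizontal distance between each of wide_ring_mid, narrow_ring_mid and well below 0.006 m and z of wide_ring_mid in the frame of well between 0.007 and 0.015 m and (angle between wide_ring_mid's own z axis and vertical below 0.12 rad or angle between wide_ring_mid's own z axis and vertical above 3.02 rad) and z of narrow_ring_mid in the frame of well between 0.019 and 0.027 m and (angle between narrow_ring_mid's own z axis and vertical below 0.12 rad or angle between narrow_ring_mid's own z axis and vertical above 3.02 rad) and x of canister_mid in the frame of well between -0.018 and 0.018 m and (y of canister_mid in the frame of well between 0.142 and 0.178 m or y of canister_mid in the frame of well between -0.178 and -0.142 m) and horizontal distance between canister_mid and straw_box below 0.2 m and height (world z) of canister_mid between 0.041 and 0.049 m and angle between each of canister_mid, tin_mid, measure_mid's own z axis and vertical below 0.1 rad and horizontal distance between tin_mid and canister_mid below 0.012 m and height (world z) of tin_mid between 0.111 and 0.119 m and x of measure_mid in the frame of straw_box between -0.119 and -0.083 m and y of measure_mid in the frame of straw_box between -0.018 and 0.018 m and height (world z) of measure_mid between 0.036 and 0.044 m and linear speed of each of wide_ring, narrow_ring, canister, tin, measure below 0.02 m/s); the robot touches nothing.
It fails at once if the upturned cup a is shifted by more than 25 mm or tipped (distance of cup_a_mid from where it was at the start of the episode above 0.025 m or angle between cup_a_mid's own z axis and vertical above 0.3 rad).
It fails at once if the upturned cup b is shifted by more than 25 mm or tipped (distance of cup_b_mid from where it was at the start of the episode above 0.025 m or angle between cup_b_mid's own z axis and vertical above 0.3 rad).
It also fails if it takes over 136 s, if anything falls off the work surface, if the arm or the gripper's body presses on something with over 40 N, if the wrist force passes 120 N, or if a joint passes its speed limit or range.

## Working session

There is one attempt and no reset: what is moved stays moved. The work goes in short steps, each a Python script; the robot and the scene stay as the last script left them, time stands still between calls to the robot, and variables do not carry over. Pictures are saved under pics/ and viewed, at most 14 in all, crops included, and the job is handed in when it is done.

```bash
mkdir -p pics
cat > h.py <<'E'
import numpy as np, cv2
from workcell import env
from scipy.spatial.transform import Rotation as R
def shot(n,f=None):
    p=env.grab_frame(n)
    if f: cv2.imwrite('pics/'+f,p['image'])
    return p
def Rc(p):
    o=np.array(p['orientation'],float)
    return R.from_euler('xyz',o,degrees=True).as_matrix() if o.shape==(3,) else (o if o.shape==(3,3) else R.from_quat(o).as_matrix())
def ray(p,u,v,z):
    d=Rc(p)@np.array([(u-p['cx'])/p['fx'],-(v-p['cy'])/p['fy'],-1]); c=np.array(p['position'])
    return c+d*(z-c[2])/d[2]
def pix(p,X):
    q=Rc(p).T@(np.array(X)-np.array(p['position'])); return p['cx']+p['fx']*q[0]/-q[2], p['cy']-p['fy']*q[1]/-q[2]
E
python3 - <<'E'
from h import *
for n in ('top','side'):
    p=shot(n,n+'0.png'); print(n,{k:v for k,v in p.items() if k!='image'})
    for t in ['well','straw_box','wide_ring_mid','narrow_ring_mid','canister_mid','tin_mid','measure_mid','cup_a_mid']:
        print(t,[(np.round(d['xyz'],3).tolist(),round(d['score'],2),np.round(pix(p,d['xyz'])).tolist()) for d in env.search_frame(p,t)])
print(env.read_state())
E
```

```text
top {'fx': 377.9076202058665, 'fy': 377.9076202058665, 'cx': 323.4095319274415, 'cy': 199.0638115196468, 'position': array([0.32666826, 0.06385095, 1.29077708]), 'orientation': array([ 1.29713800e+01, -2.05984506e-03, -8.66222241e+01]), 'shot': 1}
well [([0.615, -0.162, 0.007], 0.83, [393.0, 205.0])]
straw_box [([0.741, 0.165, 0.023], 0.78, [302.0, 164.0]), ([0.592, 0.158, 0.023], 0.69, [300.0, 205.0]), ([0.487, 0.462, 0.118], 0.15, [200.0, 226.0])]
wide_ring_mid [([0.562, 0.334, 0.015], 0.62, [249.0, 211.0]), ([0.604, 0.416, 0.016], 0.58, [227.0, 198.0])]
narrow_ring_mid [([0.445, -0.003, 0.012], 0.63, [345.0, 251.0])]
canister_mid [([0.398, -0.323, 0.092], 0.76, [448.0, 270.0])]
tin_mid [([0.54, -0.318, 0.049], 0.73, [442.0, 227.0])]
measure_mid [([0.408, 0.324, 0.078], 0.68, [243.0, 255.0])]
cup_a_mid [([0.786, 0.006, 0.116], 0.65, [349.0, 145.0])]
side {'fx': 426.1463521440256, 'fy': 426.1463521440256, 'cx': 320.9034116084553, 'cy': 204.44844190253923, 'position': array([0.11077576, 0.70918262, 0.78754344]), 'orientation': array([  47.37410752,    0.28567435, -143.47413486]), 'sh
[... 708 characters left out ...]
160.0])]
{'clock': 0.9, 'joint_positions': array([-6.05856660e+01,  2.20411077e+01,  4.52221814e-01,  2.47606977e-04,
       -6.84120757e+01, -1.48163302e+01]), 'qvel': array([-0.0474719 ,  0.08041854,  0.09509201,  0.03521507, -0.02201365,
       -0.11006025]), 'joint_torque': array([ 2.19418911e-05, -3.90453601e+01,  1.87625474e+01,  4.22443986e+00,
        1.55446812e-02, -1.59828443e-05]), 'position': array([ 0.15753232, -0.60479148,  0.22255398]), 'tool_rot': array([ 1.79999129e+02, -4.68464923e-04, -1.65401905e+02]), 'force': array([ 0.58209302, -1.34869775,  0.418689  ]), 'wrist_torque': array([-0.0054094 , -0.05339379,  0.02654165]), 'finger_force': 0.0, 'opening': 0.999991041070063}
```

View pics/top0.png

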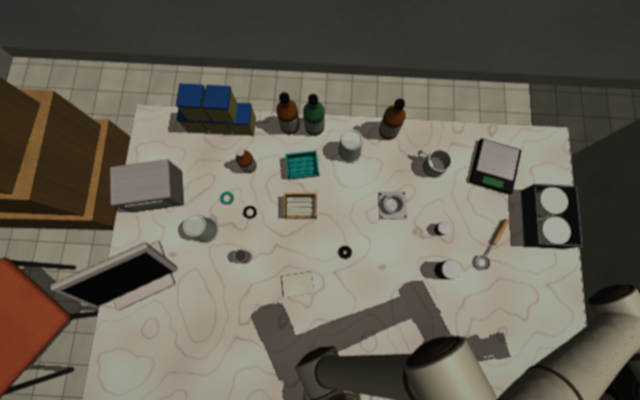

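View pics/side0.png

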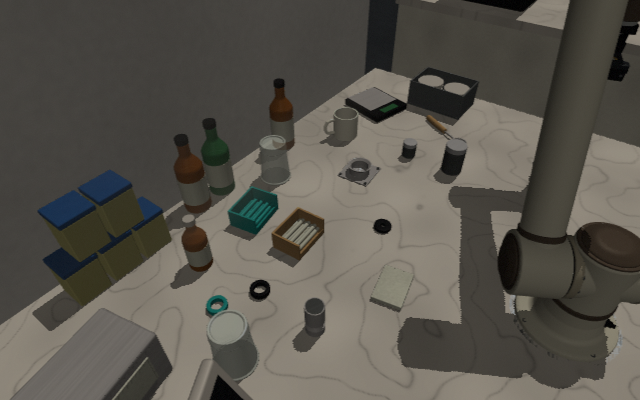

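The top view shows the wooden box at (300,205) and the black wide ring at (249,211). The turquoise decoys are at (302,164) and (227,198). Narrow ring (345,251), well (392,206), tin (442,228), canister (448,270), measure (240,256), cups (350,146) and (195,228). Next I'll refine the positions by fitting the known shapes to the masks from both cameras.

```bash
cat > fit.py <<'E'
from h import *
from scipy.optimize import minimize
a=np.linspace(0,2*np.pi,48,endpoint=False)
def cyl(*rz): return np.vstack([np.c_[r*np.cos(a),r*np.sin(a),0*a+z] for r,z in rz])
def box(x,y,z0,z1): return np.array([[i*x/2,j*y/2,k] for i in(-1,1) for j in(-1,1) for k in(z0,z1)])
M={'well':[box(.096,.096,0,.004),cyl((.036,.004),(.036,.03))],
 'straw_box':[np.array([[sx*.04,sy*.055,z] for sx,zt in((-1,.018),(1,.05)) for sy in(-1,1) for z in(0,zt)]+[[-.03,.055,.05],[-.03,-.055,.05]])],
 'wide_ring_mid':[cyl((.023,0),(.023,.014))],'narrow_ring_mid':[cyl((.023,0),(.023,.010))],
 'canister_mid':[cyl((.03,0),(.03,.09))],'tin_mid':[cyl((.021,0),(.021,.05))],
 'measure_mid':[cyl((.021,.034),(.021,.08)),cyl((.021,0),(.012,.026),(.021,.034))],
 'cup_a_mid':[cyl((.045,0),(.036,.12))]}
S=4
def render(p,th,x,z0):
    Rz=R.from_euler('z',x[2]).as_matrix(); im=np.zeros((400*S,640*S),np.uint8)
    for pts in M[th]:
        q=np.array([pix(p,P@Rz.T+[x[0],x[1],z0]) for P in [pts]][0] if 0 else [pix(p,Rz@P+[x[0],x[1],z0]) for P in pts])
        h=cv2.convexHull(((q+.5)*S*16-8).astype(np.int32)); cv2.fillConvexPoly(im,h,255,shift=4)
    return cv2.resize(im,(640,400),interpolation=cv2.INTER_AREA)/255.
def fit(obs,th,x0,yaw=False,z0=0.):
    x0=np.array(list(x0)+[0.])[:3]
    def c(x):
        x=np.r_[x,x0[2]] if len(x)==2 else x
        s=0
        for p,m in obs:
            r=render(p,th,x,z0); s+=1-np.minimum(r,m).sum()/np.maximum(r,m).sum()
        return s/len(obs)
    n=3 if yaw else 2
    sim=np.vstack([x0[:n]]+[x0[:n]+d for d in np.diag([.008,.008,.1][:n])])
    o=minimize(c,x0[:n],method='Nelder-Mead',options=dict(initial_simplex=sim,xatol=2e-4,fatol=1e-3,maxiter=60))
    return o.x,1-o.fun
def mask(p,th,guess,z=.02):
    best=None;g=np.array(pix(p,[*guess[:2],z]))
    for d in env.trace(p,th):
        v,u=np.nonzero(d['mask'])
        if len(u) and np.hypot(*(g-[u.mean(),v.mean()]))<15 and best is None: best=d['mask'].astype(float)
    return best
E
cat > run1.py <<'E'
from fit import *
G={'well':(.613,-.155),'straw_box':(.593,.16),'wide_ring_mid':(.56,.334),'narrow_ring_mid':(.446,0),'canister_mid':(.398,-.318),'tin_mid':(.537,-.313),'measure_mid':(.406,.33)}
ps=[shot('top'),shot('side')]
for t,g in G.items():
    ms=[(p,mask(p,t,g,.045 if t in('canister_mid','measure_mid') else .02)) for p in ps]
    ms=[m for m in ms if m[1] is not None]; y=t in('well','straw_box')
    for sub in [ms]+[[m] for m in ms]:
        x,i=fit(sub,t,g,y); print(t,len(sub),np.round(x,4),round(i,3),[int(m[1].sum()) for m in sub])
E
python3 run1.py
```

```text
well 2 [ 0.615  -0.159   0.0746] 0.916 [749, 712]
well 1 [ 0.6137 -0.1605  0.1088] 0.938 [749]
well 1 [ 0.6168 -0.1576  0.0604] 0.919 [712]
straw_box 2 [0.5911 0.1601 0.0827] 0.934 [824, 1726]
straw_box 1 [0.5899 0.1589 0.0566] 0.946 [824]
straw_box 1 [0.5928 0.1603 0.0753] 0.947 [1726]
wide_ring_mid 2 [0.5621 0.3332] 0.573 [85, 230]
wide_ring_mid 1 [0.5605 0.3312] 0.546 [85]
wide_ring_mid 1 [0.566  0.3343] 0.636 [230]
narrow_ring_mid 2 [4.456e-01 2.000e-04] 0.773 [106, 208]
narrow_ring_mid 1 [ 0.4423 -0.0012] 0.686 [106]
narrow_ring_mid 1 [0.446  0.0008] 0.884 [208]
canister_mid 2 [ 0.4028 -0.3322] 0.914 [447, 721]
canister_mid 1 [ 0.4012 -0.333 ] 0.956 [447]
canister_mid 1 [ 0.4043 -0.3291] 0.946 [721]
tin_mid 2 [ 0.5413 -0.3226] 0.907 [197, 266]
tin_mid 1 [ 0.541  -0.3242] 0.913 [197]
tin_mid 1 [ 0.5417 -0.3214] 0.927 [266]
measure_mid 2 [0.4087 0.3363] 0.893 [174, 769]
measure_mid 1 [0.4061 0.3345] 0.841 [174]
measure_mid 1 [0.4092 0.3357] 0.965 [769]
```

The well-to-box distance fits at 0.320 m and both yaws are about 4.3°, so the estimates agree with the given sizes. Starting with the wide ring.

```bash
cat >> h.py <<'E'
ZT=.20
def pose(x,y,z,c): # c: closing direction in degrees
    return [x,y,z]
def ori(c):
    return [180,0,c+90]
def best(x,y,z,c):
    q0=env.read_state()['joint_positions']; o=[]
    for k in (0,180):
        yw=(c+90+k+180)%360-180; q=env.inverse_kinematics([x,y,z],[180,0,yw])
        if q is not None: o.append((np.abs(np.array(q)-q0).max(),yw))
    return [180,0,min(o)[1]]
def above(x,y,c,z=ZT): env.goto([x,y,z],best(x,y,z,c))
def st(msg):
    s=env.read_state(); print(msg,'t',round(s['clock'],1),'pos',np.round(s['position'],4),'open mm',round(s['opening']*87,1),'ff',round(s['finger_force'],1),'F',np.round(s['force'],1))
def pick(x,y,z,c,force,pre=1.,zt=ZT):
    env.gripper_to(pre,20); above(x,y,c,zt)
    print('hit',env.move_straight([x,y,z],rate=.15,force_limit=15)); env.gripper_to(0,force); st('gripped')
    env.move_straight([x,y,zt],rate=.25); st('lifted')
def place(x,y,z,c,op=1.,zt=ZT,slow=.03):
    above(x,y,c,zt); env.move_straight([x,y,z+slow],rate=.2)
    print('hit',env.move_straight([x,y,z],rate=.05,force_limit=8)); st('down')
    env.gripper_to(op); env.move_straight([x,y,zt],rate=.25); st('up')
E
python3 - <<'E'
from h import *
env.gripper_to(.8,20); above(.562,.333,30)
env.move_straight([.562,.333,.0075],rate=.15,force_limit=15); env.gripper_to(0,20); st('grip')
env.move_straight([.562,.333,.03]); st('lift')
E
```

```text
grip t 7.9 pos [0.5622 0.3332 0.0078] open mm 44.9 ff 20.0 F [-0.3 -0.2  0.6]
lift t 8.2 pos [0.5624 0.3335 0.0306] open mm 44.9 ff 20.0 F [-0.7 -1.  -1.1]
```

Run:
```python
from h import *
x,y=.615,-.159
env.move_straight([.562,.333,ZT],rate=.25); above(x,y,0); env.move_straight([x,y,.055],rate=.2); st('hover')
p=shot('side'); u,v=map(int,pix(p,[x,y,.05])); c=p['image'][v-60:v+60,u-80:u+80]
cv2.imwrite('pics/hov.png',cv2.resize(c,None,fx=5,fy=5,interpolation=cv2.INTER_CUBIC))
print([(np.round(d['xyz'],3),d['score']) for d in env.search_frame(p,'wide_ring_mid')])
```

```text
hover t 11.7 pos [ 0.6162 -0.1588  0.0562] open mm 44.8 ff 20.0 F [ 0.2 -0.  -0.5]
[(array([0.611, 0.42 , 0.014]), 0.7), (array([ 0.617, -0.148,  0.062]), 0.65)]
```

View pics/hov.png

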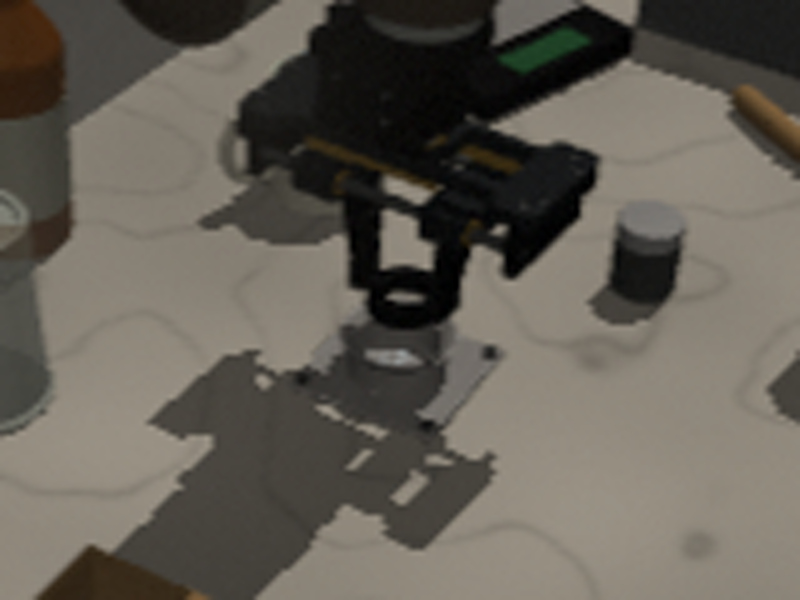

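The ring hangs flat over the well. It looks 2–3 px to the right of the tube axis (ring centre about 412/5, tube about 398/5), so I'll measure the offset within the same camera.

Run:
```python
from fit import *
for n in('side','top'):
    p=shot(n); z=env.read_state()['position'][2]-.0078
    m=mask(p,'wide_ring_mid',(.616,-.159),z+.007)
    if m is None: print(n,'none'); continue
    v,u=np.nonzero(m); print(n,'px',u.min(),u.max(),v.min(),v.max(),pix(p,[.616,-.159,z+.007]))
    print(fit([(p,m)],'wide_ring_mid',(.616,-.159),z0=z))
    w=mask(p,'well',(.615,-.159)); 
    if w is not None: v,u=np.nonzero(w); print('well',u.min(),u.max(),v.min(),v.max(),pix(p,[.615,-.159,.02]))
```

```text
side px 352 365 151 163 (np.float64(360.5445838749505), np.float64(156.54421074794988))
(array([ 0.61735175, -0.15560355]), np.float64(0.825140128710816))
well 338 378 159 185 (np.float64(360.1223991538519), np.float64(166.5908952639382))
top none
```

The visible ring edges (about 365–444 in the crop) put it within about 1–2 mm of the axis, which is inside the flare's capture range. Lowering it now.

Run:
```python
from h import *
x,y=.6155,-.159
print(env.move_straight([x,y,.0318],rate=.04,force_limit=6)); st('down')
env.gripper_to(.75); env.dwell(.3); st('open'); env.move_straight([x,y,.12],rate=.25); above(.5,.0,0,.25)
p=shot('side'); u,v=map(int,pix(p,[x,y,.03])); c=p['image'][v-30:v+30,u-40:u+40]
q=shot('top'); u,v=map(int,pix(q,[x,y,.03])); d=q['image'][v-30:v+30,u-40:u+40]
cv2.imwrite('pics/w1.png',cv2.resize(np.vstack([c,d])[:, :],None,fx=5,fy=5,interpolation=cv2.INTER_CUBIC))
```

```text
False
down t 12.8 pos [ 0.6155 -0.159   0.0316] open mm 44.7 ff 20.0 F [-0.6  0.5 -0.3]
open t 13.8 pos [ 0.6155 -0.159   0.0318] open mm 64.7 ff 0.0 F [ 0.1 -0.6  0.2]
```

View pics/w1.png

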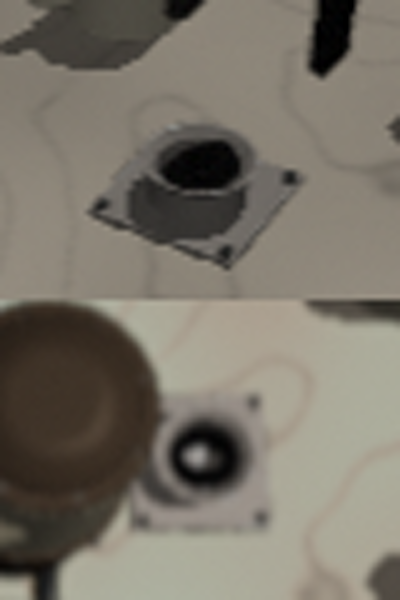

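The wide ring is in the well, with the floor showing through its large hole. Narrow ring next.

Run:
```python
from h import *
env.gripper_to(.8,20)
X,Y=.4456,.0002
above(X,Y,60,.12); env.move_straight([X,Y,.006],rate=.15,force_limit=15); env.gripper_to(0,20); st('g1'); env.gripper_to(.75)
above(X,Y,-30,.05); env.move_straight([X,Y,.006],rate=.1,force_limit=15); env.gripper_to(0,20); st('g2')
env.move_straight([X,Y,.15],rate=.25)
x,y=.6155,-.159
above(x,y,0,.15); env.move_straight([x,y,.05],rate=.2);
print(env.move_straight([x,y,.0316],rate=.04,force_limit=6)); st('down')
env.gripper_to(.75); env.dwell(.3); st('open'); env.move_straight([x,y,.10],rate=.25)
env.gripper_to(0); print(env.move_straight([x,y,.0275],rate=.05,force_limit=4)); st('tap'); env.move_straight([x,y,.12],rate=.25)
above(.45,-.15,0,.25)
p=shot('side'); u,v=map(int,pix(p,[x,y,.03])); c=p['image'][v-30:v+30,u-40:u+40]
q=shot('top'); u,v=map(int,pix(q,[x,y,.03])); d=q['image'][v-30:v+30,u-40:u+40]
cv2.imwrite('pics/w2.png',cv2.resize(np.vstack([c,d])[:, :],None,fx=5,fy=5,interpolation=cv2.INTER_CUBIC))
```

```text
g1 t 18.2 pos [4.457e-01 2.000e-04 6.400e-03] open mm 44.5 ff 20.0 F [-0.8 -0.2  3.9]
g2 t 21.4 pos [4.459e-01 3.000e-04 6.400e-03] open mm 44.2 ff 20.0 F [-0.  -0.   3.4]
False
down t 24.3 pos [ 0.6154 -0.1591  0.0314] open mm 44.2 ff 20.0 F [-0.5 -0.5 -0.5]
open t 25.2 pos [ 0.6155 -0.159   0.0316] open mm 65.4 ff 0.0 F [ 1.2 -0.5 -0. ]
True
tap t 28.2 pos [ 0.6154 -0.159   0.0313] open mm 0.4 ff 1.4 F [-0.3  0.6  3.2]
```

View pics/w2.png

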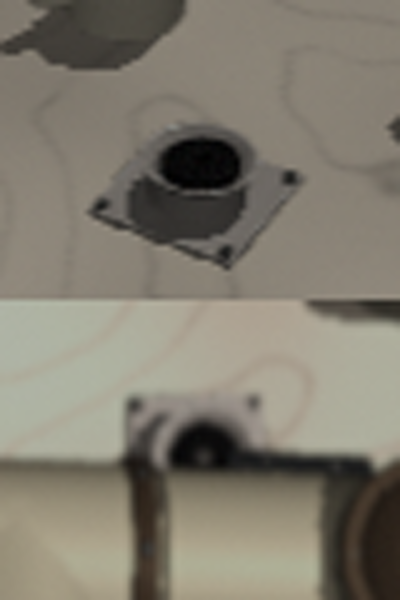

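The narrow ring is in the well, but the tap stopped at 31.3 mm where I expected 28. I'll press around gently.

Run:
```python
from h import *
x,y=.6155,-.159
above(x,y,0,.07); r=.005
for dx,dy in((0,0),(r,0),(-r,0),(0,r),(0,-r),(0,0)):
    env.move_straight([x+dx,y+dy,.037],rate=.15); h=env.move_straight([x+dx,y+dy,.0265],rate=.03,force_limit=10)
    s=env.read_state(); print(dx,dy,h,np.round(s['position'],4),np.round(s['force'],1),round(s['clock'],1))
env.move_straight([x,y,.1],rate=.25)
```

```text
0 0 True [ 0.6163 -0.159   0.0285] [-0.   0.7  5.1] 31.4
0.005 0 True [ 0.6204 -0.159   0.0285] [-1.2  0.3  3.5] 31.9
-0.005 0 True [ 0.6109 -0.159   0.0285] [-0.1  0.2  4.6] 32.5
0 0.005 True [ 0.6155 -0.1541  0.0285] [-0.5 -0.2  4.6] 33.1
0 -0.005 True [ 0.6155 -0.1639  0.0285] [-1.2  0.3  5.1] 33.7
0 0 True [ 0.6156 -0.159   0.0285] [-1.1  0.9  4.4] 34.3
```

Contact is at 28.5 mm at every point, so both rings are flat and seated. Now the canister and the tin.

Run:
```python
from h import *
pick(.4028,-.3322,.043,0,35,zt=.22)
place(.603,.0005,.0438,90,zt=.22)
pick(.5413,-.3226,.017,0,20,zt=.22)
from fit import *
ps=[shot('top'),shot('side')]
for p in ps:
    m=mask(p,'canister_mid',(.603,0),.045)
    if m is not None: print(fit([(p,m)],'canister_mid',(.603,0)),m.sum())
```

```text
hit False
gripped t 39.3 pos [ 0.4035 -0.3325  0.0433] open mm 59.4 ff 35.0 F [ 0.8 -0.1  1.1]
lifted t 40.2 pos [ 0.4014 -0.3313  0.2179] open mm 59.5 ff 35.0 F [ 0.3  0.2 -2.9]
hit True
down t 43.1 pos [6.02e-01 4.00e-04 4.34e-02] open mm 59.6 ff 35.0 F [-0.6 -1.   3.5]
up t 44.8 pos [6.019e-01 5.000e-04 2.185e-01] open mm 87.3 ff 0.0 F [ 0.6 -0.8  0.1]
hit False
gripped t 48.6 pos [ 0.5414 -0.3226  0.017 ] open mm 41.4 ff 20.0 F [ 1.2 -0.2 -0.2]
lifted t 49.5 pos [ 0.5402 -0.322   0.218 ] open mm 41.4 ff 20.0 F [-0.8  0.8 -1.8]
(array([5.99777390e-01, 2.68280029e-04]), np.float64(0.9501415879466506)) 351.0
(array([0.60129498, 0.00396822]), np.float64(0.95153191878544)) 823.0
```

Run:
```python
from h import *
place(.601,.0015,.1078,90,zt=.24)
pick(.4087,.336,.043,-32,20,zt=.22)
place(.490,.152,.0438,90,zt=.22)
above(.35,-.4,0,.3)
from fit import *
ps=[shot('top','top9.png'),shot('side','side9.png')]
for t,g,z in (('canister_mid',(.601,.001),0),('tin_mid',(.601,.001),.09),('measure_mid',(.49,.152),0)):
  for p in ps:
    m=mask(p,t,g,z+.03)
    if m is not None: print(t,fit([(p,m)],t,g,z0=z),m.sum())
for p in ps: print([(np.round(d['xyz'],3),round(d['score'],2)) for d in env.search_frame(p,'cup_a_mid')])
st('end')
```

```text
hit False
down t 52.4 pos [0.601  0.0015 0.1076] open mm 41.1 ff 20.0 F [-0.5  0.5 -1. ]
up t 54.1 pos [0.6005 0.0016 0.2397] open mm 87.0 ff 0.0 F [-0.7 -0.1 -0.6]
hit False
gripped t 57.9 pos [0.4088 0.336  0.043 ] open mm 41.6 ff 19.9 F [ 0.9 -0.5  0.1]
lifted t 58.7 pos [0.4078 0.3351 0.2183] open mm 41.6 ff 19.9 F [ 0.2  0.3 -2.2]
hit False
down t 61.2 pos [0.4901 0.152  0.0436] open mm 41.1 ff 20.0 F [-0.3  0.  -1.1]
up t 63.0 pos [0.489  0.1516 0.2186] open mm 86.9 ff 0.0 F [-0.1 -0.6 -0.4]
canister_mid (array([0.59431165, 0.00178198]), np.float64(0.5282700051569581)) 192.0
canister_mid (array([0.60240918, 0.0032417 ]), np.float64(0.7271057707393156)) 618.0
tin_mid (array([0.59995996, 0.00283545]), np.float64(0.9226045504694104)) 176.0
tin_mid (array([0.6028125 , 0.00403125]), np.float64(0.9177441238676723)) 361.0
measure_mid (array([0.48434399, 0.15212158]), np.float64(0.9303159160228868)) 165.0
measure_mid (array([0.48739391, 0.15432569]), np.float64(0.9469251784839816)) 577.0
[(array([0.785, 0.004, 0.114]), 0.74)]
[(array([0.785, 0.019, 0.075]), 0.85)]
end t 65.6 pos [ 0.3501 -0.3999  0.3   ] open mm 87.2 ff 0.0 F [-0.9  0.3  0.1]
```

View pics/side9.png

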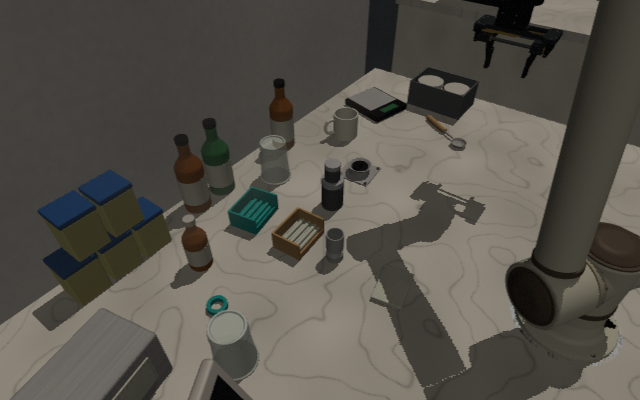

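View pics/top9.png

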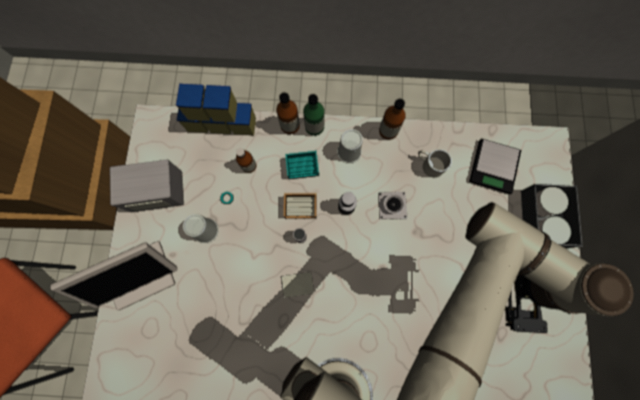

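The side view shows the tin on the canister at (332,185), midway between the well (359,170) and the box (298,232), and the measure upright at (335,245) in front of the cut-down side. The top view agrees, and both cups are where they were. All fitted positions are well within tolerance.

```bash
python3 -c "
from h import *
print(env.close_job())"
```

```text
the job is handed in; nothing more can be done
None
```

I handed the job in at about 66 s of the 136 s limit; it returned no verdict, but by my checks the rings are stacked flat in the well, the canister with the tin on it stands midway, the measure stands in front of the box, and the cups did not move.

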